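# Reset the tripped breaker on a bench panel

### The arm

A 6-joint arm with a two-finger parallel gripper is mounted at the origin on a cart in front of the work surface, level with it; the furniture and walls round the work are solid. World frame = base frame: x ahead of the robot, y to its left, z up, the work surface at z = 0. Lengths are in m, angles in rad, forces in N, time in s.
With the tool pointing down it reaches from about 0.35 to 0.775 m from the base axis. Payload 7.3 kg.
Tool frame: the origin (TCP) lies midway between the tips of the shut fingers; the grasp point (between the pads) lies 19 mm behind it; z points along the fingers, y is the direction in which the jaws open and shut (so a half turn about z gives the same grasp; the last joint's range is limited). The gripper opens to 92 mm and grips with 3 to 60 N. Pads are 19 mm wide; open, the fingers measure 130 mm over their backs; the gripper's body (75 mm by 190 mm) begins 47 mm behind the grasp point.
Start: joints at [-1.443, 0.342, 1.524, -0, 1.275, -0.146], TCP at [0.142, -0.505, 0.227] pointing down, gripper open.
Joint ranges: [-2.53, 2.53], [-0.77, 2.02], [0.04, 2.7], [-1, 4.14], [0.28, 2.66], [-3.11, 3.11]. Speed limits (rad/s): [2.57, 2.57, 3.14, 3.14, 3.14, 3.14].

### API

Orientations are given as a unit quaternion [x, y, z, w].
In Python, from station import robot gives the robot as it stands.
- The arm moves only by the tool send_rows, never from a script. Its argument "deltas" is a list of rows, each a list of 2 entries, a list of its own where there are three numbers: the shift along the tool's x, y, z in cm, then the turn, a rotation vector about the tool's x, y, z in rad. In form: [[[tx, ty, tz], [rx, ry, rz]], ...]. A call has 1 to 8 rows; each row shifts and turns the commanded pose from where the row before left it, along the tool's axes as they then stand; what a row does not reach is not made up. A row lasts 1/8 s, in which the tool goes at most 62.5 mm and 10.7 degrees, less where a joint would pass 70% of its speed; a pose out of reach is approached as far as the arm can. A call with a gripper value outside its range is refused whole. "grip" is the finger opening in cm, from 0 to 9.18, set as the call begins (left out, the last holds). The fingers move at their own pace and stop on an object; "force" is the grip in N (left out, the last holds). Time passes only in rows, so rows that do not move let the fingers close. It gives the time, the measured TCP pose, the force and the opening at its end, in the units of the state.
- robot.sense(): the state, without advancing time (a new reading comes with each control period).
- robot.snapshot(name): name is "scene" or "top"; returns the picture (384x512x3 uint8, red, green, blue); there is no depth.
- robot.camera_info(name): a dict with "camera_matrix" (3x3 intrinsics, pixels), "distortion" ([k1, k2, p1, p2, k3] as OpenCV has them; the pictures are not rectified), "camera_from_world" (4x4, takes a point from world to camera coordinates). Camera axes: x right, y down, z forward; pixel columns grow to the right and rows downward; lengths in m; the calibration is good to about 2 mm. A picture is of the moment at which its call begins. camera_info takes no time and is no camera call.
- robot.close_job(): hands the job in, once; it reports no verdict.
The state is a dict: "t": time; "joints": joint angles; "dq": joint speeds; "joint_efforts": joint torques, N m; "position": TCP position; "eef_rot": TCP orientation; "ft_force": force on the tool from outside, world axes, zero at the start; "moment": the same for the moment, N m; "width": finger opening in m.
Only numpy, scipy, OpenCV 4.12 (cv2) and the standard library are available. Lean on these libraries where they do the work, as an engineer would, in place of code of your own. Each camera call takes 0.05 s, during which the arm holds its last target. There are 200 camera calls.

### The job

One of the three breakers on the panel has tripped: its lever stands halfway. Reset it: push its lever fully to OFF (toward the robot), on through the stiff last part until it comes up firm against its stop, then throw it fully to ON (away from the robot) and let go. Feel your way and never press on a lever harder than 15 N; leave the other two breakers and the things lying about as they are.

Things in the scene. Friction and masses are not known exactly. Their poses are not given: they have to be found in the camera images.
- panel: grey steel mounting plate lying flat on the bench, 144 x 262 mm, top 12 mm above the bench, with the three breakers side by side on it (80 mm between centres along its y). Origin: centre of its underside on the bench; same axes as the breakers. Fixed.
- tripped_breaker: The breaker to reset (any of the three places): dark moulded-case circuit breaker, 120 x 60 mm, 42 mm high at the terminal ends, 64 mm at the raised middle, whose flat face holds the lever; on its back, fixed. Origin: centre of its underside, 12 mm above the bench; z up out of the face; +x (the ON side) points away from the robot, turned by up to 0.3 rad.
- lever (a joint): Angle (rad) of the tripped breaker's lever: 0 = square to the face, positive = leaning toward the breaker's +x (ON), negative = toward -x (OFF). Starts between -0.02 and +0.08; stays where left. Until re-armed it is blocked hard from about +0.12 on. Once re-armed (and it stays so) it goes easily, 1 to 6 N at a fingertip, to a firm ON stop at +0.65.
- lever_tip (a point): Middle of the rounded end of that lever: a white paddle 10 mm thick and 22 mm wide, its end 75 mm from the pivot (61 mm of it stands above the face). Pushed to OFF it slides easily (1 to 3 N), then between -0.03 and -0.39 rad meets the latch and takes 0.2 N m: 3 N at its end, 4 to 6 N at 46 mm above the pivot, 6 to 7 N at 34 mm.
- lever_pivot (a point): Middle of that lever's pivot, which runs along the breaker's y; 14 mm below the face, 62 mm above the bench. The latch re-arms, unseen, 0.15 to 0.20 rad after it is met; 0.03 to 0.06 further is the firm OFF stop, anywhere between -0.23 and -0.62 rad, different each time, where the force climbs steeply: 8 to 10 N means it is reached.
- live_breaker: Neighbour breaker that is switched on; leave it. Same make, size, axes and origin as tripped_breaker.
- live_lever (a joint): Lever of live_breaker, same shape, size and angle convention; stands at ON, about +0.6, and is held only by friction.
- spare_breaker: Neighbour breaker that is switched off; leave it. Same make, size, axes and origin as tripped_breaker.
- spare_lever (a joint): Lever of spare_breaker, same shape, size and angle convention; stands at OFF, about -0.5, and is held only by friction.
- cutters: side cutters with red handles, 125 x 66 x 13 mm, loose beside the panel on its right; leave it. Origin: centre of its underside.
- driver_red: screwdriver with a red handle, 199 x 30 x 27 mm, loose beside the panel on its left; leave it. Origin: centre of its underside.
- spanner_13: steel spanner, 163 x 25 x 8 mm, loose beside the panel on its right; leave it. Origin: centre of its underside.
- elec_tape: roll of black tape, 64 mm across, 19 mm high, loose beside the panel on its left; leave it. Origin: centre of its underside.
- bearing_6203: ball bearing, 40 mm across, 12 mm high, loose behind the panel (away from the robot); leave it. Origin: centre of its underside.
- gear_nylon: white plastic gear, 44 mm across, 14 mm high, loose beside the panel on its left; leave it. Origin: centre of its underside.

How it is judged:
By the outcome, as a careful person would: the job done as asked, in the order asked, and still so for the second after the job is handed in, with the robot touching nothing.
It also fails if it takes over 45 s, if anything falls off the work surface, if the arm or the gripper's body presses on something with over 40 N, if the wrist force passes 120 N, or if a joint passes its speed limit or range.

## Working session

There is one attempt and no reset: what is moved stays moved. The work goes in short steps, Python scripts to look and compute and a tool call to move; the robot and the scene stay as the last step left them, time stands still between calls to the robot, and variables do not carry over. Pictures are saved under pics/ and viewed, about 8 in all and at most 12, crops included, and the job is handed in when it is done.

Besides the shell and the picture viewer there is one more tool, called after "Request:" as name([rows], argument=value, ...), one row to a line, values as JSON. send_rows: Moves the arm, as the interface text tells. Its arguments: {"type":"object","properties":{"deltas":{"type":"array"},"grip":{"type":"number"},"force":{"type":"number"}},"required":["deltas"]}

```bash
mkdir -p pics; python3 - <<'E'
from station import robot
import cv2,numpy as np
for n in("scene","top"):
    im=robot.snapshot(n); cv2.imwrite(f"pics/{n}0.png",im[:,:,::-1])
    i=robot.camera_info(n); print(n,np.round(i["camera_matrix"],1).tolist(),np.round(i["distortion"],3)); print(np.round(i["camera_from_world"],3).tolist())
a=cv2.imread("pics/scene0.png");b=cv2.imread("pics/top0.png")
s=robot.sense();print(s)
E
```

```text
scene [[467.5, 0.0, 248.7], [0.0, 467.5, 189.5], [0.0, 0.0, 1.0]] [-0.118  0.     0.     0.     0.   ]
[[-0.734, -0.679, 0.011, 0.37], [-0.443, 0.467, -0.765, 0.291], [0.514, -0.567, -0.643, 1.013], [0.0, 0.0, 0.0, 1.0]]
top [[346.9, 0.0, 258.3], [0.0, 346.9, 189.5], [0.0, 0.0, 1.0]] [-0.083  0.     0.     0.     0.   ]
[[-0.015, -1.0, -0.02, 0.04], [-0.987, 0.018, -0.162, 0.486], [0.162, 0.017, -0.987, 0.943], [0.0, 0.0, 0.0, 1.0]]
{'t': 0.1, 'joints': array([-1.44301122e+00,  3.42657285e-01,  1.52489156e+00, -4.62702530e-06,
        1.27539104e+00, -1.45996742e-01]), 'dq': array([-0.00140509, -0.00133012, -0.00302249, -0.00030788, -0.00118338,
        0.00015519]), 'joint_efforts': array([ 2.01763192e-03, -4.32003057e+01, -2.44694871e+01,  7.19369994e-02,
        5.26248186e-02, -5.41845395e-05]), 'position': array([ 0.14192357, -0.50509275,  0.2261227 ]), 'eef_rot': array([ 9.90644743e-01,  1.36464426e-01,  3.92100040e-06, -6.73609949e-04]), 'ft_force': array([0.28901156, 0.31146425, 0.04627784]), 'moment': array([-0.04296179,  0.01085951, -0.06157637]), 'width': 0.09166997098036439}
```

View pics/scene0.png

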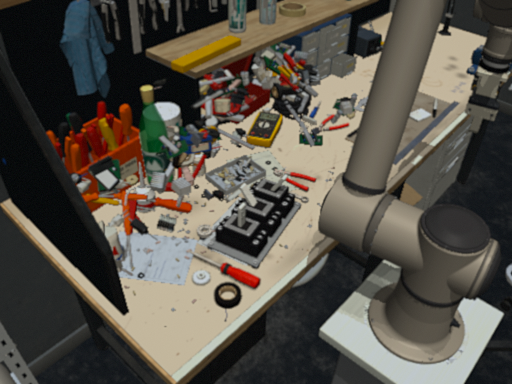

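View pics/top0.png

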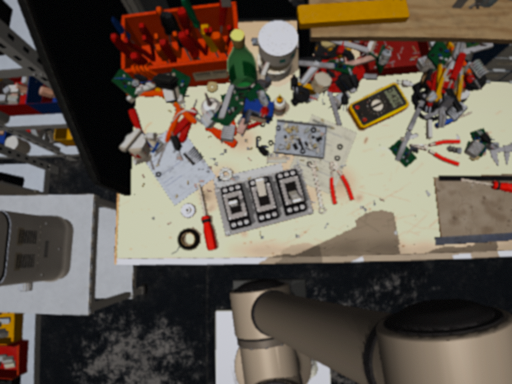

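Scene shows the panel near (255,225); top shows it near (265,200) with three breakers at about (236,203), (264,196) and (293,188). I need enlarged crops to tell the levers apart.

```bash
python3 - <<'E'
import cv2,numpy as np
a=cv2.imread("pics/scene0.png")[165:275,195:320];b=cv2.imread("pics/top0.png")[160:240,205:325]
a=cv2.resize(a,None,fx=4.6,fy=4.6,interpolation=3)[:,:]
b=cv2.resize(b,None,fx=6.6,fy=6.6,interpolation=3)
cv2.imwrite("pics/c_s.png",a);cv2.imwrite("pics/c_t.png",b);print(a.shape,b.shape)
E
```

```text
(506, 575, 3) (528, 792, 3)
```

View pics/c_s.png

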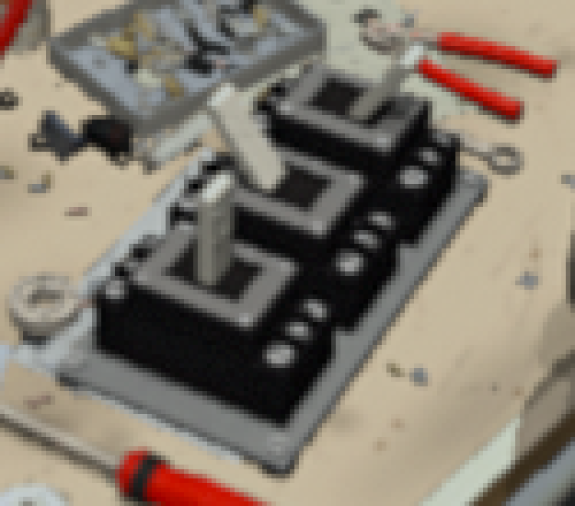

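View pics/c_t.png

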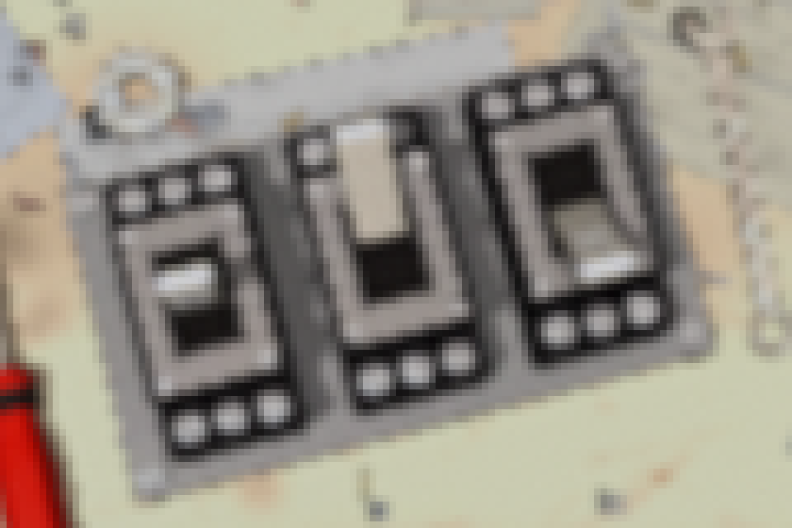

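The three levers are clear. In the top crop the left breaker (lever end at about full-frame (233,202)) has its lever upright, so it is the tripped one. The middle breaker leans away (live) and the right one leans toward the robot (spare). Next I cast rays.

```bash
cat > h.py <<'E'
from station import robot
import cv2,numpy as np
def ray(n,p):
    i=robot.camera_info(n);K=np.array(i["camera_matrix"]);D=np.array(i["distortion"]);T=np.array(i["camera_from_world"])
    u=cv2.undistortPoints(np.array([[p]],float),K,D)[0,0]
    R=T[:3,:3];d=R.T@np.array([u[0],u[1],1]);return -R.T@T[:3,3],d/np.linalg.norm(d)
def onz(n,p,z):
    o,d=ray(n,p);return o+d*(z-o[2])/d[2]
def tri(p,q):
    o,d=ray("scene",p);o2,d2=ray("top",q)
    s=np.linalg.lstsq(np.c_[d,-d2],o2-o,rcond=None)[0];a=o+d*s[0];b=o2+d2*s[1]
    return (a+b)/2,np.linalg.norm(a-b)
def px(n,P):
    i=robot.camera_info(n);T=np.array(i["camera_from_world"])
    return cv2.projectPoints(np.array([P],float),cv2.Rodrigues(T[:3,:3])[0],T[:3,3],np.array(i["camera_matrix"]),np.array(i["distortion"]))[0][0,0]
E
python3 - <<'E'
from h import *
np.set_printoptions(precision=4,suppress=True)
t=lambda c:((c[0]+.5)/6.6+205-.5,(c[1]+.5)/6.6+160-.5)
s=lambda c:((c[0]+.5)/4.6+195-.5,(c[1]+.5)/4.6+165-.5)
print("tip",tri(s((218,188)),t((185,277))), "live",tri(s((232,97)),t((364,130))),"spare",tri(s((412,57)),t((608,264))))
P=[onz("top",t(c),.012)[:2] for c in((150,490),(708,345),(625,35),(62,135))]
print("panel",np.array(P),[np.linalg.norm(P[i]-P[i-1]) for i in range(4)],np.mean(P,0))
e=P[0]-P[1];print("yaw",np.arctan2(-e[0],e[1]))
for B in [((113,222),(245,195),(285,370),(160,398)),((295,180),(428,150),(472,322),(343,350)),((475,125),(610,100),(660,280),(530,303))]:
    Q=np.array([onz("top",t(c),.076)[:2] for c in B]);print("bezel",Q.mean(0),[np.linalg.norm(Q[i]-Q[i-1]) for i in range(4)])
    e=(Q[0]-Q[1]+Q[3]-Q[2]);f=Q[0]-Q[3]+Q[1]-Q[2];print(np.arctan2(-e[0],e[1]),np.arctan2(f[1],f[0]))
E
```

```text
tip (array([0.4404, 0.0953, 0.1348]), np.float64(0.001580266391947046)) live (array([0.4984, 0.0246, 0.1201]), np.float64(0.004470274599433431)) spare (array([ 0.4447, -0.0685,  0.1232]), np.float64(0.0001233698952699525))
panel [[ 0.364   0.1228]
 [ 0.4229 -0.1215]
 [ 0.5624 -0.09  ]
 [ 0.5218  0.1619]] [np.float64(0.16252638264345376), np.float64(0.25127074066269106), np.float64(0.14299143719548524), np.float64(0.25515518182803176)] [0.4678 0.0183]
yaw 0.23662101791907875
bezel [0.4408 0.0948] [np.float64(0.0756850250694771), np.float64(0.055792919421423205), np.float64(0.0745401873225192), np.float64(0.05237105558574079)]
0.19478608800207514 0.2362523171569274
bezel [0.4584 0.0189] [np.float64(0.0734216154319167), np.float64(0.05652894115111694), np.float64(0.0738467964522853), np.float64(0.05406270575016122)]
0.20171343177065806 0.2427741532590061
bezel [ 0.4773 -0.0576] [np.float64(0.0775930693739667), np.float64(0.057200082350675564), np.float64(0.07789577950125698), np.float64(0.054306128165802825)]
0.16249306250335782 0.2520112752053724
```

Measurements agree with the given sizes: breaker spacing 78 mm against 80, lever end at z 0.135 against 0.137. Tripped breaker centre is about (0.4405, 0.0955), yaw 0.235. I'll approach with the fingers shut, on the ON side of the lever.

Request:
send_rows([
  [[0,0,0],[0,0,0.039]],
  [[2.9,-3.2,0],[0,0,0]],
  [[2.9,-3.2,0],[0,0,0]],
  [[2.9,-3.2,0],[0,0,0]],
  [[2.9,-3.2,0],[0,0,0]],
  [[2.9,-3.2,0],[0,0,0]],
  [[2.9,-3.2,0],[0,0,0]],
  [[2.9,-3.2,0],[0,0,0]],
], grip=0, force=30)

```text
t: 1.1
position: [0.2876, -0.239, 0.2266]
eef_rot: [0.993, 0.117, -0.0, -0.0]
ft_force: [0.6, -0.1, -0.6]
width: 0.0163
```

Request:
send_rows([
  [[2.9,-3.2,0],[0,0,0]],
  [[2.9,-3.2,0],[0,0,0]],
  [[2.9,-3.2,0],[0,0,0]],
  [[2.9,-3.2,0],[0,0,0]],
  [[2.9,-3.2,0],[0,0,0]],
  [[2.9,-3.2,0],[0,0,0]],
  [[2.9,-3.2,0],[0,0,0]],
  [[0,0,0],[0,0,0]],
])

```text
t: 2.1
position: [0.4331, 0.0268, 0.2263]
eef_rot: [0.993, 0.119, -0.0, -0.0]
ft_force: [-0.8, -0.1, -1.2]
width: 0.0006
```

```bash
cat >> h.py <<'E'
C=np.array([.4405,.0955]);X=np.array([.9725,.2328]);Y=np.array([-.2328,.9725])
def st():
    s=robot.sense();p=s["position"];q=s["eef_rot"]
    from scipy.spatial.transform import Rotation as R
    m=R.from_quat(q).as_matrix();f=s["ft_force"]
    print("t%.2f"%s["t"],"local mm",np.round([(p[:2]-C)@X*1e3,(p[:2]-C)@Y*1e3,p[2]*1e3],1),"toolx ang %.3f z %s"%(np.arctan2(m[1,0],m[0,0]),m[:,2].round(3)),"F local",np.round([f[:2]@X,f[:2]@Y,f[2]],2),"w",round(s["width"],4))
E
python3 -c "from h import *;st()"
```

```text
t2.10 local mm [-23.2 -65.1 226.3] toolx ang 0.239 z [-0.001  0.    -1.   ] F local [-0.84  0.05 -1.21] w 0.0006
```

Request:
send_rows([
  [[3.0,-3.2,0],[0,0,0]],
  [[2.8,-3.3,0],[0,0,0]],
  [[0,0,2.0],[0,0,0]],
  [[0,0,2.0],[0,0,0]],
  [[0,0,1.5],[0,0,0]],
  [[0,0,0],[0,0,0]],
])

```text
t: 2.85
position: [0.4728, 0.1005, 0.1707]
eef_rot: [0.993, 0.117, -0.002, 0.0]
ft_force: [-0.7, 0.6, -0.6]
width: 0.0006
```

```bash
python3 - <<'E'
from h import *
st()
a=robot.snapshot("scene")[150:270,195:320,::-1];b=robot.snapshot("top")[150:240,190:310,::-1]
a=cv2.resize(a,(500,480),interpolation=3);b=cv2.resize(b,(640,480),interpolation=3)
cv2.imwrite("pics/c2.png",np.vstack([cv2.resize(np.hstack([a,b]),(800,337))]))
s=robot.sense()["position"];print(px("scene",s),px("top",s))
E
```

```text
t2.85 local mm [ 32.6  -2.7 170.7] toolx ang 0.234 z [-0.003 -0.001 -1.   ] F local [-0.57  0.76 -0.6 ] w 0.0006
[229.5866809  188.00693934] [229.10458811 186.33437377]
```

View pics/c2.png

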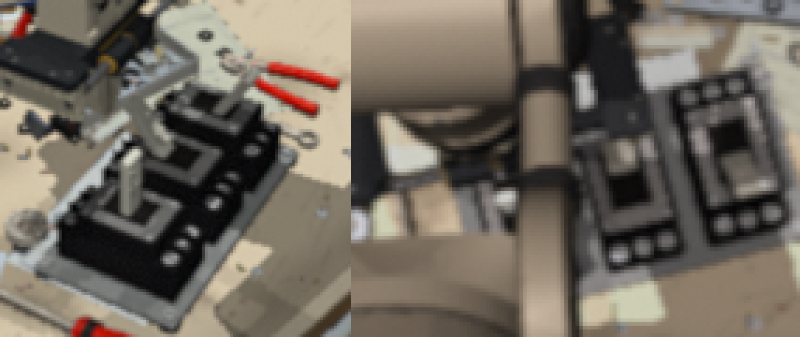

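The arm hides the tripped breaker in the top view. In the scene view the gripper is at upper left, and the fingertip should be at full-frame (230,188). I'll look closer there.

```bash
python3 - <<'E'
from h import *
a=robot.snapshot("scene")[120:240,170:300,::-1]
cv2.imwrite("pics/c3.png",cv2.resize(a,(650,600),interpolation=3))
E
```

```text
(no output)
```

View pics/c3.png

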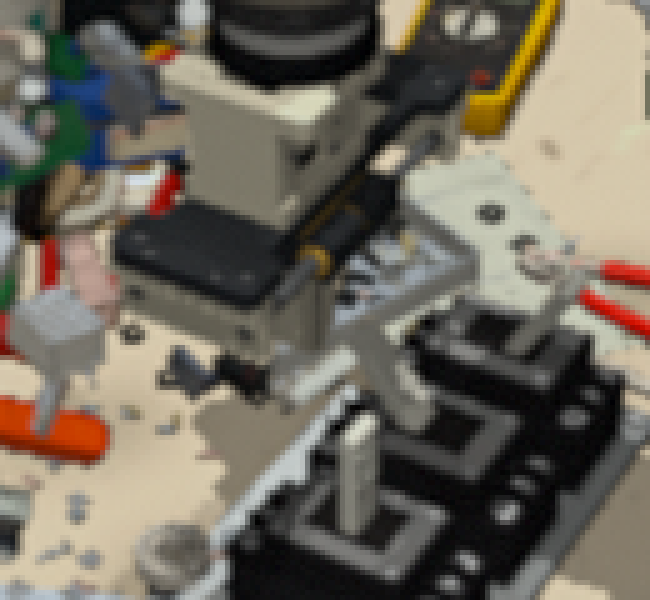

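The finger's bottom end at about (298,340) in the crop matches the prediction and lies behind the lever. Going down.

Request:
send_rows([
  [[0,-0.25,2.0],[0,0,0]],
  [[0,0,2.0],[0,0,0]],
  [[0,0,2.0],[0,0,0]],
  [[-0.3,0,0],[0,0,0]],
  [[0,0,0],[0,0,0]],
])

```text
t: 3.62
position: [0.4708, 0.1031, 0.1127]
eef_rot: [0.993, 0.117, 0.001, 0.0]
ft_force: [0.4, 0.0, 0.5]
width: 0.0002
```

```bash
python3 -c "from h import *;st()"
```

```text
t3.62 local mm [ 31.2   0.3 112.7] toolx ang 0.235 z [ 0.001 -0.    -1.   ] F local [ 0.37 -0.06  0.47] w 0.0002
```

Request:
send_rows([
  [[-0.4,0,0.1],[0,0,0]],
  [[-0.4,0,0],[0,0,0]],
  [[-0.3,0,0],[0,0,0]],
  [[-0.3,0,0],[0,0,0]],
  [[-0.3,0,0],[0,0,0]],
])

```text
t: 4.25
position: [0.4543, 0.0992, 0.111]
eef_rot: [0.993, 0.117, 0.001, 0.0]
ft_force: [0.9, 0.2, 1.3]
width: 0.0001
```

```bash
python3 -c "from h import *;st()"
```

```text
t4.25 local mm [ 14.3   0.4 111. ] toolx ang 0.235 z [ 0.002  0.    -1.   ] F local [ 0.93 -0.06  1.27] w 0.0001
```

Request:
send_rows([
  [[-0.2,0,0],[0,0,0]],
  [[-0.2,0,0],[0,0,0]],
])

```text
t: 4.5
position: [0.4502, 0.0983, 0.1109]
eef_rot: [0.993, 0.117, 0.0, 0.0]
ft_force: [1.3, -0.5, 1.5]
width: 0.0005
```

```bash
python3 -c "from h import *;st()"
```

```text
t4.50 local mm [ 10.1   0.4 110.9] toolx ang 0.235 z [ 0.001 -0.    -1.   ] F local [ 1.19 -0.8   1.47] w 0.0005
```

Request:
send_rows([
  [[-0.15,0,0],[0,0,0]],
  [[-0.15,0,0],[0,0,0]],
])

```text
t: 4.75
position: [0.447, 0.0975, 0.1107]
eef_rot: [0.993, 0.117, -0.0, 0.0]
ft_force: [0.9, -0.3, 0.9]
width: 0.0002
```

Request:
send_rows([
  [[-0.15,0,0],[0,0,0]],
  [[-0.1,0,0],[0,0,0]],
])

```text
t: 5.0
position: [0.4444, 0.0969, 0.1105]
eef_rot: [0.993, 0.117, -0.0, 0.0]
ft_force: [2.0, 0.0, 0.1]
width: 0.0009
```

Request:
send_rows([
  [[-0.1,0,0],[0,0,0]],
  [[-0.1,0,0],[0,0,0]],
])

```text
t: 5.25
position: [0.4426, 0.0965, 0.1106]
eef_rot: [0.993, 0.117, -0.0, 0.0]
ft_force: [1.5, 0.6, -0.9]
width: -0.0001
```

```bash
python3 -c "from h import *;st()"
```

```text
t5.25 local mm [  2.2   0.5 110.6] toolx ang 0.235 z [-0. -0. -1.] F local [ 1.55  0.25 -0.88] w -0.0001
```

Request:
send_rows([
  [[-0.1,0,0],[0,0,0]],
  [[-0.1,0,0],[0,0,0]],
  [[-0.1,0,0],[0,0,0]],
])

```text
t: 5.62
position: [0.4403, 0.0959, 0.1108]
eef_rot: [0.993, 0.117, 0.001, 0.0]
ft_force: [5.0, 0.2, -2.3]
width: 0.0004
```

Request:
send_rows([
  [[-0.1,0,0],[0,0,0]],
  [[-0.1,0,0],[0,0,0]],
])

```text
t: 5.88
position: [0.4379, 0.0953, 0.1107]
eef_rot: [0.993, 0.117, 0.0, 0.0]
ft_force: [4.2, 0.8, -0.7]
width: 0.0002
```

Request:
send_rows([
  [[-0.1,0,0],[0,0,0]],
  [[-0.1,0,0],[0,0,0]],
])

```text
t: 6.12
position: [0.4361, 0.0949, 0.1108]
eef_rot: [0.993, 0.117, 0.0, 0.0]
ft_force: [5.1, 0.5, -1.0]
width: 0.0
```

```bash
python3 -c "from h import *;st()"
```

```text
t6.12 local mm [ -4.4   0.4 110.8] toolx ang 0.235 z [ 0.001  0.    -1.   ] F local [ 5.03 -0.7  -1.01] w 0.0
```

The latch is met at local x of about 0, with about 5 N. The stop should come roughly 10–15 mm further on.

Request:
send_rows([
  [[-0.1,0,0],[0,0,0]],
  [[-0.1,0,0],[0,0,0]],
])

```text
t: 6.38
position: [0.4339, 0.0944, 0.1107]
eef_rot: [0.993, 0.117, 0.0, 0.0]
ft_force: [3.9, 1.5, -1.5]
width: 0.0003
```

Request:
send_rows([
  [[-0.1,0,0],[0,0,0]],
  [[-0.1,0,0],[0,0,0]],
])

```text
t: 6.62
position: [0.4318, 0.0939, 0.1107]
eef_rot: [0.993, 0.117, -0.0, 0.0]
ft_force: [3.8, 0.5, -0.8]
width: 0.0006
```

Request:
send_rows([
  [[-0.1,0,0],[0,0,0]],
])

```text
t: 6.75
position: [0.431, 0.0937, 0.1107]
eef_rot: [0.993, 0.117, 0.0, 0.0]
ft_force: [3.6, 0.3, -0.8]
width: 0.0005
```

```bash
python3 -c "from h import *;st()"
```

```text
t6.75 local mm [ -9.7   0.5 110.7] toolx ang 0.235 z [ 0. -0. -1.] F local [ 3.57 -0.51 -0.8 ] w 0.0005
```

Request:
send_rows([
  [[-0.1,0,0],[0,0,0]],
])

```text
t: 6.88
position: [0.4302, 0.0935, 0.1108]
eef_rot: [0.993, 0.117, 0.0, 0.0]
ft_force: [4.2, 1.5, -1.3]
width: 0.0004
```

Request:
send_rows([
  [[-0.1,0,0],[0,0,0]],
])

```text
t: 7.0
position: [0.4288, 0.0932, 0.1107]
eef_rot: [0.993, 0.117, -0.0, 0.0]
ft_force: [3.2, 0.0, -0.6]
width: 0.0005
```

Request:
send_rows([
  [[-0.08,0,0],[0,0,0]],
])

```text
t: 7.12
position: [0.428, 0.093, 0.1106]
eef_rot: [0.993, 0.117, -0.0, 0.0]
ft_force: [3.7, 0.8, -0.4]
width: 0.0003
```

```bash
python3 -c "from h import *;st()"
```

```text
t7.12 local mm [-12.7   0.5 110.6] toolx ang 0.235 z [-0. -0. -1.] F local [ 3.83 -0.06 -0.42] w 0.0003
```

Request:
send_rows([
  [[-0.08,0,0],[0,0,0]],
])

```text
t: 7.25
position: [0.4275, 0.0929, 0.1107]
eef_rot: [0.993, 0.117, 0.0, 0.0]
ft_force: [3.8, 0.5, -0.8]
width: 0.0002
```

Request:
send_rows([
  [[-0.08,0,0],[0,0,0]],
])

```text
t: 7.38
position: [0.4268, 0.0927, 0.1107]
eef_rot: [0.993, 0.117, 0.0, 0.0]
ft_force: [4.4, 1.3, -0.8]
width: 0.0007
```

```bash
python3 -c "from h import *;st()"
```

```text
t7.38 local mm [-13.9   0.4 110.7] toolx ang 0.235 z [ 0. -0. -1.] F local [ 4.6   0.22 -0.79] w 0.0007
```

Request:
send_rows([
  [[-0.08,0,0],[0,0,0]],
])

```text
t: 7.5
position: [0.4263, 0.0925, 0.1108]
eef_rot: [0.993, 0.117, 0.0, 0.0]
ft_force: [5.1, 1.1, 0.1]
width: 0.0001
```

Request:
send_rows([
  [[-0.06,0,0],[0,0,0]],
])

```text
t: 7.62
position: [0.426, 0.0924, 0.1109]
eef_rot: [0.993, 0.117, 0.001, 0.0]
ft_force: [6.5, 1.7, -0.0]
width: 0.0004
```

```bash
python3 -c "from h import *;st()"
```

```text
t7.62 local mm [-14.9   0.4 110.9] toolx ang 0.235 z [ 0.001  0.    -1.   ] F local [ 6.69  0.1  -0.03] w 0.0004
```

Force is climbing, so the stop is starting to bear. Smaller steps now.

Request:
send_rows([
  [[-0.06,0,0],[0,0,0]],
])

```text
t: 7.75
position: [0.4257, 0.0923, 0.111]
eef_rot: [0.993, 0.117, 0.001, 0.0]
ft_force: [6.1, 1.9, -0.5]
width: 0.0006
```

```bash
python3 -c "from h import *;st()"
```

```text
t7.75 local mm [-15.2   0.4 111. ] toolx ang 0.235 z [ 0.002  0.    -1.   ] F local [ 6.4   0.41 -0.55] w 0.0006
```

Request:
send_rows([
  [[-0.06,0,0],[0,0,0]],
])

```text
t: 7.88
position: [0.4253, 0.0922, 0.1111]
eef_rot: [0.993, 0.117, 0.001, 0.0]
ft_force: [6.5, 2.5, -0.1]
width: 0.0005
```

Request:
send_rows([
  [[-0.05,0,0],[0,0,0]],
])

```text
t: 8.0
position: [0.425, 0.0921, 0.1111]
eef_rot: [0.993, 0.117, 0.002, 0.0]
ft_force: [6.5, 2.1, -0.2]
width: 0.0008
```

```bash
python3 -c "from h import *;st()"
```

```text
t8.00 local mm [-15.8   0.3 111.1] toolx ang 0.235 z [ 0.003  0.    -1.   ] F local [ 6.84  0.49 -0.18] w 0.0008
```

Request:
send_rows([
  [[-0.06,0,0],[0,0,0]],
])

```text
t: 8.12
position: [0.4247, 0.092, 0.1112]
eef_rot: [0.993, 0.117, 0.002, 0.0]
ft_force: [7.4, 1.9, -1.4]
width: 0.0008
```

Request:
send_rows([
  [[-0.06,0,0],[0,0,0]],
])

```text
t: 8.25
position: [0.4244, 0.0919, 0.1113]
eef_rot: [0.993, 0.117, 0.002, 0.0]
ft_force: [8.6, 3.3, -0.4]
width: 0.0004
```

```bash
python3 -c "from h import *;st()"
```

```text
t8.25 local mm [-16.5   0.3 111.3] toolx ang 0.235 z [ 0.004  0.    -1.   ] F local [ 9.12  1.23 -0.44] w 0.0004
```

Request:
send_rows([
  [[-0.06,0,0],[0,0,0]],
])

```text
t: 8.38
position: [0.4241, 0.0918, 0.1114]
eef_rot: [0.993, 0.117, 0.003, 0.0]
ft_force: [9.1, 3.4, -1.2]
width: 0.0004
```

Request:
send_rows([
  [[0,0,0],[0,0,0]],
])

```text
t: 8.5
position: [0.4241, 0.0918, 0.1114]
eef_rot: [0.993, 0.117, 0.002, 0.0]
ft_force: [9.2, 2.6, -0.0]
width: 0.0004
```

```bash
python3 -c "from h import *;st()"
```

```text
t8.50 local mm [-16.8   0.2 111.4] toolx ang 0.235 z [ 0.005  0.001 -1.   ] F local [ 9.57  0.35 -0.02] w 0.0004
```

Firm stop is reached and holds at 9.6 N. Now I back off, lift over the lever and go down on its OFF side.

Request:
send_rows([
  [[1.0,0,0],[0,0,0]],
  [[2.0,0,0],[0,0,0]],
  [[0,0,-2.5],[0,0,0]],
  [[0,0,-3.5],[0,0,0]],
  [[-2.5,0,0],[0,0,0]],
  [[-3.5,0,0],[0,0,0]],
  [[-2.5,0,0],[0,0,0]],
  [[0,0,0],[0,0,0]],
])

```text
t: 9.5
position: [0.3663, 0.0786, 0.1703]
eef_rot: [0.993, 0.117, -0.002, -0.0]
ft_force: [0.3, 0.2, 0.3]
width: 0.0002
```

```bash
python3 -c "from h import *;st()"
```

```text
t9.50 local mm [-76.1   0.8 170.3] toolx ang 0.235 z [-0.003 -0.    -1.   ] F local [0.31 0.08 0.26] w 0.0002
```

Request:
send_rows([
  [[0,0,2.0],[0,0,0]],
  [[0,0,2.0],[0,0,0]],
  [[0,0,2.0],[0,0,0]],
  [[0,0,0],[0,0,0]],
  [[0.5,0,0],[0,0,0]],
  [[0.5,0,0],[0,0,0]],
])

```text
t: 10.25
position: [0.3794, 0.0812, 0.1114]
eef_rot: [0.993, 0.117, 0.001, 0.0]
ft_force: [-0.1, 1.1, 0.2]
width: 0.0003
```

Request:
send_rows([
  [[0.4,0,0],[0,0,0]],
  [[0.4,0,0],[0,0,0]],
  [[0.3,0,0],[0,0,0]],
  [[0.3,0,0],[0,0,0]],
])

```text
t: 10.75
position: [0.3915, 0.0843, 0.1106]
eef_rot: [0.993, 0.117, -0.001, 0.0]
ft_force: [-3.6, -0.8, 1.9]
width: 0.0005
```

```bash
python3 -c "from h import *;st()"
```

```text
t10.75 local mm [-50.3   0.6 110.6] toolx ang 0.235 z [-0.001 -0.    -1.   ] F local [-3.7   0.08  1.85] w 0.0005
```

Contact on the OFF side at the expected place. Pushing on toward ON.

Request:
send_rows([
  [[0.3,0,0],[0,0,0]],
  [[0.3,0,0],[0,0,0]],
  [[0.3,0,0],[0,0,0]],
  [[0.3,0,0],[0,0,0]],
])

```text
t: 11.25
position: [0.4038, 0.0872, 0.1107]
eef_rot: [0.993, 0.117, 0.0, 0.0]
ft_force: [-2.2, -0.7, 1.5]
width: 0.0004
```

Request:
send_rows([
  [[0.3,0,0],[0,0,0]],
  [[0.3,0,0],[0,0,0]],
  [[0.3,0,0],[0,0,0]],
  [[0.3,0,0],[0,0,0]],
])

```text
t: 11.75
position: [0.4154, 0.09, 0.1107]
eef_rot: [0.993, 0.117, 0.0, 0.0]
ft_force: [-0.7, -0.9, 0.7]
width: 0.0007
```

Request:
send_rows([
  [[0.3,0,0],[0,0,0]],
  [[0.2,0,0],[0,0,0]],
  [[0.2,0,0],[0,0,0]],
])

```text
t: 12.12
position: [0.4221, 0.0916, 0.1107]
eef_rot: [0.993, 0.117, 0.0, 0.0]
ft_force: [-1.3, -0.6, 0.5]
width: 0.0003
```

```bash
python3 -c "from h import *;st()"
```

```text
t12.12 local mm [-18.8   0.5 110.7] toolx ang 0.235 z [ 0. -0. -1.] F local [-1.45 -0.31  0.51] w 0.0003
```

Request:
send_rows([
  [[0.15,0,0],[0,0,0]],
  [[0.15,0,0],[0,0,0]],
  [[0.15,0,0],[0,0,0]],
])

```text
t: 12.5
position: [0.4264, 0.0926, 0.1107]
eef_rot: [0.993, 0.117, -0.0, 0.0]
ft_force: [-1.5, -0.6, 1.2]
width: 0.0009
```

Request:
send_rows([
  [[0.15,0,0],[0,0,0]],
  [[0.15,0,0],[0,0,0]],
])

```text
t: 12.75
position: [0.4293, 0.0933, 0.1107]
eef_rot: [0.993, 0.117, -0.0, 0.0]
ft_force: [-1.6, -0.7, 1.3]
width: 0.0003
```

Request:
send_rows([
  [[0.12,0,0],[0,0,0]],
  [[0.12,0,0],[0,0,0]],
])

```text
t: 13.0
position: [0.4317, 0.0939, 0.1107]
eef_rot: [0.993, 0.117, 0.0, 0.0]
ft_force: [-1.0, -0.2, 1.9]
width: 0.0006
```

Request:
send_rows([
  [[0.12,0,0],[0,0,0]],
  [[0.12,0,0],[0,0,0]],
])

```text
t: 13.25
position: [0.434, 0.0944, 0.1107]
eef_rot: [0.993, 0.117, -0.0, 0.0]
ft_force: [-1.3, -0.5, 0.7]
width: 0.0004
```

```bash
python3 -c "from h import *;st()"
```

```text
t13.25 local mm [ -6.6   0.5 110.7] toolx ang 0.235 z [-0. -0. -1.] F local [-1.34 -0.15  0.72] w 0.0004
```

Request:
send_rows([
  [[0.15,0,0],[0,0,0]],
  [[0.15,0,0],[0,0,0]],
])

```text
t: 13.5
position: [0.4368, 0.0951, 0.1106]
eef_rot: [0.993, 0.117, -0.0, 0.0]
ft_force: [-1.9, -1.5, -1.1]
width: 0.0004
```

Request:
send_rows([
  [[0.15,0,0],[0,0,0]],
  [[0.2,0,0],[0,0,0]],
])

```text
t: 13.75
position: [0.4402, 0.0959, 0.1106]
eef_rot: [0.993, 0.117, -0.0, 0.0]
ft_force: [-0.5, 0.6, -0.7]
width: 0.0005
```

Request:
send_rows([
  [[0.2,0,0],[0,0,0]],
  [[0.2,0,0],[0,0,0]],
  [[0.2,0,0],[0,0,0]],
])

```text
t: 14.12
position: [0.4463, 0.0974, 0.1107]
eef_rot: [0.993, 0.117, 0.0, 0.0]
ft_force: [-2.9, 0.2, -0.2]
width: 0.0007
```

Request:
send_rows([
  [[0.2,0,0],[0,0,0]],
  [[0.2,0,0],[0,0,0]],
  [[0.2,0,0],[0,0,0]],
])

```text
t: 14.5
position: [0.4521, 0.0987, 0.1107]
eef_rot: [0.993, 0.117, 0.0, 0.0]
ft_force: [-1.3, -0.2, -0.1]
width: 0.0005
```

```bash
python3 -c "from h import *;st()"
```

```text
t14.50 local mm [ 12.    0.5 110.7] toolx ang 0.235 z [ 0. -0. -1.] F local [-1.34  0.12 -0.07] w 0.0005
```

It passes the block position freely, so it is re-armed. The ON stop should come at local x of about 20–22.

Request:
send_rows([
  [[0.15,0,0],[0,0,0]],
  [[0.15,0,0],[0,0,0]],
  [[0.15,0,0],[0,0,0]],
])

```text
t: 14.88
position: [0.4564, 0.0998, 0.1107]
eef_rot: [0.993, 0.117, 0.0, 0.0]
ft_force: [-2.3, -0.4, -0.4]
width: 0.0005
```

Request:
send_rows([
  [[0.1,0,0],[0,0,0]],
  [[0.1,0,0],[0,0,0]],
])

```text
t: 15.12
position: [0.4583, 0.1003, 0.1107]
eef_rot: [0.993, 0.117, -0.0, 0.0]
ft_force: [-1.7, -0.4, 0.3]
width: 0.0006
```

Request:
send_rows([
  [[0.1,0,0],[0,0,0]],
])

```text
t: 15.25
position: [0.4593, 0.1005, 0.1107]
eef_rot: [0.993, 0.117, 0.0, 0.0]
ft_force: [-1.9, -0.3, -0.3]
width: 0.0005
```

```bash
python3 -c "from h import *;st()"
```

```text
t15.25 local mm [ 19.4   0.5 110.7] toolx ang 0.235 z [ 0. -0. -1.] F local [-1.91  0.12 -0.27] w 0.0005
```

Request:
send_rows([
  [[0.08,0,0],[0,0,0]],
  [[0.08,0,0],[0,0,0]],
])

```text
t: 15.5
position: [0.4608, 0.1009, 0.1107]
eef_rot: [0.993, 0.117, 0.0, 0.0]
ft_force: [-1.2, 0.1, -0.6]
width: 0.0005
```

Request:
send_rows([
  [[0.08,0,0],[0,0,0]],
])

```text
t: 15.62
position: [0.4615, 0.101, 0.1107]
eef_rot: [0.993, 0.117, -0.0, 0.0]
ft_force: [-2.3, -0.2, -0.7]
width: 0.0001
```

Request:
send_rows([
  [[0.06,0,0],[0,0,0]],
])

```text
t: 15.75
position: [0.4616, 0.1011, 0.1105]
eef_rot: [0.993, 0.117, -0.001, 0.0]
ft_force: [-3.5, -1.6, 0.1]
width: 0.0006
```

```bash
python3 -c "from h import *;st()"
```

```text
t15.75 local mm [ 21.9   0.5 110.5] toolx ang 0.235 z [-0.001 -0.    -1.   ] F local [-3.78 -0.69  0.1 ] w 0.0006
```

The stop is beginning to bear.

Request:
send_rows([
  [[0.06,0,0],[0,0,0]],
])

```text
t: 15.88
position: [0.4619, 0.1012, 0.1104]
eef_rot: [0.993, 0.117, -0.001, 0.0]
ft_force: [-4.6, -1.5, 0.2]
width: 0.0007
```

Request:
send_rows([
  [[0.06,0,0],[0,0,0]],
])

```text
t: 16.0
position: [0.462, 0.1012, 0.1103]
eef_rot: [0.993, 0.117, -0.002, 0.0]
ft_force: [-7.1, -2.7, 0.4]
width: 0.0006
```

Request:
send_rows([
  [[0.06,0,0],[0,0,0]],
])

```text
t: 16.12
position: [0.4622, 0.1013, 0.1102]
eef_rot: [0.993, 0.117, -0.002, 0.0]
ft_force: [-7.9, -2.8, 1.3]
width: 0.0
```

```bash
python3 -c "from h import *;st()"
```

```text
t16.12 local mm [ 22.4   0.6 110.2] toolx ang 0.235 z [-0.004 -0.001 -1.   ] F local [-8.32 -0.85  1.34] w 0.0
```

Firm ON stop at 8.3 N, at local x of about 22 as predicted. Now I back off, lift and move clear so the cameras can see.

Request:
send_rows([
  [[-0.5,0,0],[0,0,0]],
  [[-1.5,0,0],[0,0,0]],
  [[-2.5,0,0],[0,0,0]],
  [[0,0,-3.0],[0,0,0]],
  [[0,0,-4.0],[0,0,0]],
  [[0,0,-4.0],[0,0,0]],
  [[0,0,0],[0,0,0]],
])

```text
t: 17.0
position: [0.4227, 0.0913, 0.2239]
eef_rot: [0.993, 0.117, 0.005, 0.0]
ft_force: [-0.6, 0.2, -0.3]
width: 0.0006
```

Request:
send_rows([
  [[0,4,0],[0,0,0]],
  [[0,4,0],[0,0,0]],
  [[0,4,0],[0,0,0]],
  [[0,4,0],[0,0,0]],
  [[0,4,0],[0,0,0]],
  [[0,4,0],[0,0,0]],
  [[0,4,0],[0,0,0]],
  [[0,0,0],[0,0,0]],
])

```text
t: 18.0
position: [0.4856, -0.1835, 0.2194]
eef_rot: [0.993, 0.116, -0.0, 0.0]
ft_force: [-0.8, 0.1, -0.7]
width: -0.0
```

```bash
python3 - <<'E'
from h import *
st()
a=robot.snapshot("scene")[165:275,195:320,::-1];b=robot.snapshot("top")[150:240,190:310,::-1]
cv2.imwrite("pics/c4.png",np.hstack([cv2.resize(a,(400,352),interpolation=3),cv2.resize(b,(400,352),interpolation=3)]))
E
```

```text
t18.00 local mm [ -21.1 -281.9  219.4] toolx ang 0.232 z [-0. -0. -1.] F local [-0.76  0.33 -0.65] w -0.0
```

View pics/c4.png

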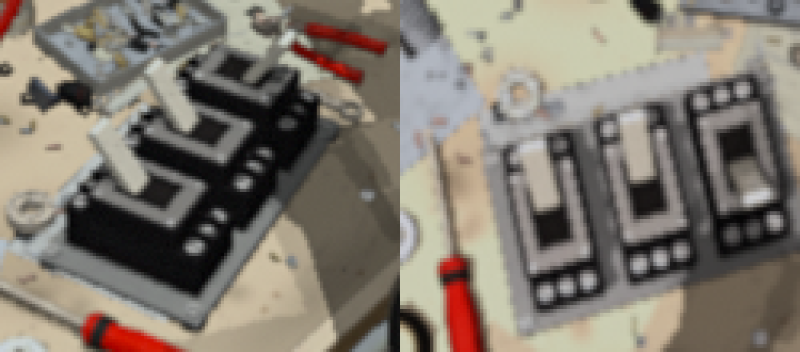

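The tripped lever (left, crop (540,175)) now leans ON just like the live one at (632,145). The spare at (755,180) is still OFF and the loose items look unmoved. Handing in.

```bash
python3 -c "
from h import *
robot.close_job()"
```

```text
the job is handed in; nothing more can be done
```

The tripped breaker, the left one of the three, is reset and its lever stands at ON. I handed the job in after about 18 s of robot time.

- **Push to OFF:** with the fingers shut, I pushed the lever toward the robot. It met the latch at about -0.29 rad with 4–5 N. It came up firm at about -0.58 rad, where the force climbed to 9.6 N and held.
- **Throw to ON:** I lifted over and pushed from the other side. It passed the +0.12 block freely at 1–3 N, so the latch had re-armed. It reached the firm ON stop with 8.3 N, at the position expected for +0.65 rad. I then backed off and moved clear.
- **Last checks:** the final pictures show the lever leaning ON like the live breaker's. The live and spare levers look unmoved, as do the loose items visible in the crops: screwdriver, cutters and bearing. The tape, gear and spanner were cropped out or only partly in view, and I did not check them separately. The gripper was about 28 cm away, in free air.
- **Force:** the highest reading was about 9.7 N, against the 15 N limit. I read force only at the end of each move, so a brief peak between readings would not show.
- **Small disagreement:** latch-to-stop travel measured about 0.285 rad, against 0.26 at most by the description. I put that down to the arm and stop giving slightly under load.

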